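Set and lock the width guide of a fusing press feed table

TASK

Push the guide along its rail towards the stop with the upright flag plate until its spring pin drops into that stop's notch and stays there. Only then press the black lock button on top of the guide fully down, so that the guide is left locked in the notch. Only push and press with the fingers; do not disturb the loose things standing about.

Things in the scene. Friction and masses are not known exactly. Their poses are not given: they have to be found in the camera images.
- feed_table: Low stainless feed tray, pale laminate top 40 mm above the work surface, fixed. Origin on the work surface under the rail's middle. Tray: x -130 to +170 mm, y +-210 mm. The aluminium rail lies along its y axis at x = 0, 26 mm wide, top 52 mm above the work surface. The stops lie at x = -55 mm, one either side of the guide.
- guide (a joint): The guide's place along the rail, m: 0 mid-rail, growing to the feed table's +y, range +-0.155; starts near 0. Sliding takes about 2.5 N. Climbing a stop's ramp takes about 6 N; past the crest the resistance dips as the guide snaps some 7 mm on into the notch; pushing it on out of the notch takes about 14 N.
- guide_centre (a point): Centre of the guide's steel block: 52 mm across the rail, 44 mm along it, 40 mm tall, underside 54 and top 94 mm above the work surface. Push its flat +y or -y face. An arm 24 mm wide reaches 66 mm from here to the robot's side (-x) and holds the spring pin (head up to 108 mm high, 113 on a crest); a 3 mm fence plate reaches 97 mm to the far side.
- guide_pin (a point): The axis of the guide's spring pin at laminate height: 55 mm from the block's centre on the robot's side, rigid with the guide. The pin is in the notch when this point is in line (in y) with the origin of the stop.
- pin (a joint): Lift of the spring pin in m: 0 when it is down (over the bare table or in a notch), about 0.005 on top of a crest.
- flag_stop: The stop to use: fixed steel strip 30 by 72 mm along the rail, with a notch across its middle between two round crests (19 mm apart, tops 14 mm above the laminate) and a 20 degree ramp outside each. Upright flag plate 36 mm long, 55 mm tall on the edge nearest the robot. Left or right of the guide. Origin: mid-notch, at laminate height; y along the rail, as the feed table's.
- plain_stop: The other stop, not to be used: the same strip, notch and ramps as the flagged stop, but without a flag plate. Origin: mid-notch, at laminate height; y along the rail.
- lock (a joint): How far the lock button is pressed, in m: 0 up, 0.007 fully down. It takes about 4 N and stays where it is left.
- lock_top (a point): Centre of the top of the lock button, a black mushroom 28 mm in diameter standing on the middle of the guide's block, its top 112 mm above the work surface when up.
- spool: Wooden spool, 38 mm across, 46 mm tall, on the tray behind the rail: a loose bystander, not to be disturbed. Origin at its underside.
- pin_tin: Round aluminium tin, 48 mm across, 30 mm tall, on the tray behind the rail: a loose bystander, not to be disturbed. Origin at its underside.
- bobbin: Small steel ring bobbin, 23 mm across, 12 mm tall, on the tray's edge nearest the robot: a loose bystander, not to be disturbed. Origin at its underside.
- iron: White electric iron with a steel sole, about 220 by 110 mm and 130 mm tall, on the robot's left: a loose bystander, not to be disturbed. Origin at its underside.
- water_bottle: Clear bottle, 60 mm across, 170 mm tall, on the robot's right: a loose bystander, not to be disturbed. Origin at its underside.
- thread_cone: White thread cone, 64 mm across, 118 mm tall, far left: a loose bystander, not to be disturbed. Origin at its underside.
- wrench: Steel wrench lying on the robot's right: a loose bystander, not to be disturbed. Origin at its underside.

How it is judged:
By the outcome, as a careful person would: the job done as asked, in the order asked, and still so for the second after the job is handed in, with the robot touching nothing.
It also fails if it takes over 45 s, if anything falls off the work surface, if the arm or the gripper's body presses on something with over 40 N, if the wrist force passes 120 N, or if a joint passes its speed limit or range.

ROBOT

A 6-joint arm with a two-finger parallel gripper is mounted at the origin on the work surface. World frame = base frame: x ahead of the robot, y to its left, z up, the work surface at z = 0. Lengths are in m, angles in rad, forces in N, time in s.
With the tool pointing down it reaches from about 0.35 to 0.775 m from the base axis. Payload 5.5 kg.
Tool frame: the origin (TCP) lies between the finger pads; the fingertips stand 11 mm ahead of it and the grasp point (between the pads) lies 8 mm behind it (tips_ahead is the distance from the TCP to the fingertips, in m); z points along the fingers, y is the line along which they close (so a half turn about z gives the same grasp; the last joint's range is limited). The gripper opens to 85 mm and grips with 20 to 120 N. Pads are 22 mm wide; open, the fingers measure 114 mm over their backs; the gripper's body (76 mm by 85 mm) begins 54 mm behind the grasp point. The pads swing forward as they close: fully open they stand 13 mm farther back than shut.
Start: joints at [-1.255, 0.313, 0.046, 1.304, 0, 1.431], TCP at [0.253, -0.516, 0.242] pointing down, gripper open.
Joint ranges: [-2.76, 2.76], [-0.86, 1.69], [-1.03, 1.26], [-2.2, 2.34], [-1.47, 1.5], [-3.14, 3.14]. Speed limits (rad/s): [2.57, 2.57, 3.14, 3.14, 3.14, 3.14].

INTERFACE

Orientations are given as a unit quaternion [w, x, y, z].
In Python, from workcell import * gives the robot as it stands. The module is installed in compiled form; this text tells all that it offers.
- The arm moves only by the tool jog_arm, never from a script. Its argument "moves" is a list of rows, each an object with "fingers": the closure, from 0 (fully open) to 1 (shut); "slide": the shift along the tool's x, y, z in mm, a list of three; "angular": the turn, a rotation vector about the tool's x, y, z in degrees, a list of three. A call has 1 to 10 rows; each row is the pose to reach, as a shift and turn from the pose commanded when the call began, along the tool's axes at that moment; what a row does not reach only later rows make up. A row lasts 1/12 s, in which the tool goes at most 41.7 mm and 7.16 degrees, less where a joint would pass 70% of its speed; a pose out of reach is approached as far as the arm can. A call with a gripper value outside its range is refused whole. The fingers move at their own pace and stop on an object; "squeeze" is the grip in N (left out, the last holds). Time passes only in rows, so rows that repeat a pose let the fingers close. It gives the time, the measured TCP pose, the force, the opening and the grip force at its end, in the units of the state.
- get_state(): the state, without advancing time (a new reading comes with each control period).
- read_camera(name): name is "side" or "top"; returns a dict with "color" (480x640x3 uint8, red, green, blue), "fovy" (degrees; the focal length in pixels is half the picture's height over the tangent of half this angle, whatever the lens; pixels are square), "cx", "cy" (the principal point, pixels), "D" ([k1, k2, p1, p2, k3] as OpenCV has them; the pictures are not rectified), "world_from_camera" (4x4, takes a point from camera to world coordinates). Camera axes: x right, y down, z forward; pixel columns grow to the right and rows downward; lengths in m; the calibration is good to about 2 mm. A picture is of the moment at which its call begins. There is no depth.
- hand_in(): hands the job in; it is judged then, once.
Trained networks look in a picture, given as the dict that the camera call returned (one of the last four; its "shot" number tells which), for a name from the list of things; names that differ only in an ending like _2 or _b are one class to them, and where a whole thing is asked for, a point or a joint stands for the part that bears it (a point fixed in the world has none). Each returns a list of dicts, best first, with "p" (0 to 1); they miss things now and then, are a little off and sometimes report something else, mostly with a low value. They report only what shows in the picture. A call takes as long as a camera call.
- look_for(target, picture): "point" ([column, row] in pixels, amid what is visible of it).
- tip_of(target, picture): "point" ([column, row] in pixels: a listed point, or the origin of a listed thing).
The state is a dict: "clock": time; "joint_pos": joint angles; "qvel": joint speeds; "tau": joint torques, N m; "tcp_pos": TCP position; "orientation": TCP orientation; "wrist_force": force on the tool from outside, world axes, zero at the start; "ft_torque": the same for the moment, N m; "finger_gap": finger opening in m; "grip_force": force on a finger pad.
Only numpy, scipy, OpenCV 4.12 (cv2) and the standard library are available. Lean on these libraries where they do the work, as an engineer would, in place of code of your own. Each camera call takes 0.05 s, during which the arm holds its last target. There are 200 camera calls.

## Working session

There is one attempt and no reset: what is moved stays moved. The work goes in short steps, Python scripts to look and compute and a tool call to move; the robot and the scene stay as the last step left them, time stands still between calls to the robot, and variables do not carry over. Pictures are saved under pics/ and viewed, at most 10 in all, crops included, and the job is handed in when it is done.

Besides the shell and the picture viewer there is one more tool, called after ">>>" as a command line: name --argument value ..., lists and objects as JSON in quotes. jog_arm: Moves the arm, as the interface text tells. Its arguments: {"type":"object","properties":{"moves":{"type":"array","items":{"type":"object","properties":{"fingers":{"type":"number"},"slide":{"type":"array","items":{"type":"number"}},"angular":{"type":"array","items":{"type":"number"}}}}},"squeeze":{"type":"number"}},"required":["moves"]}

```bash
mkdir -p pics; cat > h.py <<'E'
from workcell import *
import numpy as np, cv2
def ray(pic,pt):
    f=240/np.tan(np.radians(pic["fovy"])/2)
    K=np.array([[f,0,pic["cx"]],[0,f,pic["cy"]],[0,0,1]])
    u=cv2.undistortPoints(np.array([[pt]],float),K,np.array(pic["D"],float))[0,0]
    T=np.array(pic["world_from_camera"]); return T[:3,3],T[:3,:3]@np.array([u[0],u[1],1])
def atz(pic,pt,z):
    o,d=ray(pic,pt); return o+d*(z-o[2])/d[2]
def tri(rs):
    A=0;b=0
    for o,d in rs:
        d=d/np.linalg.norm(d);P=np.eye(3)-np.outer(d,d);A=A+P;b=b+P@o
    return np.linalg.solve(A,b)
def save(pic,name): cv2.imwrite("pics/"+name,pic["color"][:,:,::-1])
E
python3 - <<'E'
from h import *
np.set_printoptions(precision=4,suppress=True)
P={n:read_camera(n) for n in("side","top")}
for n in P: save(P[n],n+"0.png"); print(n,P[n]["world_from_camera"][:3,3])
Z=dict(feed_table=0,guide_centre=.074,guide_pin=.04,flag_stop=.04,plain_stop=.04,lock_top=.112,spool=.04,pin_tin=.04,bobbin=.04,iron=0,water_bottle=0,thread_cone=0,wrench=0)
for t,z in Z.items():
    for n in P:
        r=tip_of(t,P[n])[:2]
        for d in r: print(t,n,round(d["p"],2),np.round(d["point"]),atz(P[n],d["point"],z))
print(get_state())
E
```

```text
side [-0.2478  1.2117  1.0245]
top [0.348  0.0129 1.7984]
feed_table side 0.94 [313. 250.] [ 0.5765 -0.0106  0.    ]
feed_table top 0.92 [322. 246.] [ 0.5717 -0.0093  0.    ]
feed_table top 0.49 [322. 242.] [ 0.5817 -0.0093  0.    ]
guide_centre side 0.9 [314. 232.] [ 0.572  -0.0068  0.074 ]
guide_centre top 0.82 [320. 241.] [ 0.5747 -0.0017  0.074 ]
guide_centre top 0.39 [303. 195.] [0.7105 0.0469 0.074 ]
guide_pin side 0.56 [325. 248.] [0.5157 0.0098 0.04  ]
guide_pin top 0.75 [319. 261.] [0.5213 0.001  0.04  ]
guide_pin top 0.46 [326. 245.] [ 0.5698 -0.0191  0.04  ]
flag_stop side 0.61 [354. 232.] [ 0.4871 -0.1305  0.04  ]
flag_stop top 0.75 [367. 272.] [ 0.4898 -0.1392  0.04  ]
plain_stop side 0.57 [299. 261.] [0.5432 0.1178 0.04  ]
plain_stop top 0.75 [275. 256.] [0.5362 0.1299 0.04  ]
plain_stop top 0.66 [318. 240.] [0.5821 0.0024 0.04  ]
lock_top side 0.37 [312. 226.] [0.5659 0.0121 0.112 ]
lock_top top 0.4 [319. 241.] [ 0.5714 -0.0005  0.112 ]
spool side 0.45 [267. 235.] [0.7218 0.0574 0.04  ]
spool top 0.67 [302. 192.] [0.7279 0.0497 0.04  ]
pin_tin side 0.43 [282. 225.] [ 0
[... 571 characters left out ...]
ne side 0.79 [207. 311.] [0.6529 0.4289 0.    ]
thread_cone top 0.75 [182. 214.] [0.6645 0.4141 0.    ]
wrench top 0.68 [498. 303.] [ 0.403  -0.5298  0.    ]
wrench top 0.31 [303. 193.] [0.7322 0.0499 0.    ]
{'clock': 1.4, 'joint_pos': array([-1.2546,  0.3132,  0.0461,  1.3036, -0.    ,  1.4312]), 'qvel': array([ 0.0006, -0.001 ,  0.0001, -0.0018, -0.0004,  0.0016]), 'tau': array([ -0.0021, -48.0462,  29.8808,   0.0003,  -0.0001,   0.    ]), 'tcp_pos': array([ 0.2531, -0.5163,  0.2423]), 'orientation': array([0.    , 0.9741, 0.2259, 0.    ]), 'wrist_force': array([ 0.5907, -0.4468, -0.439 ]), 'ft_torque': array([0.0208, 0.0594, 0.0088]), 'grip_force': 0.0, 'finger_gap': 0.08547740922320919}
```

```bash
python3 - <<'E'
import cv2
a=cv2.imread("pics/top0.png")[150:310,230:430]; b=cv2.imread("pics/side0.png")[170:310,220:420]
cv2.imwrite("pics/top0c.png",cv2.resize(a,None,fx=4,fy=3.75 if 0 else 4,interpolation=cv2.INTER_CUBIC)[:600]);cv2.imwrite("pics/side0c.png",cv2.resize(b,None,fx=4,fy=4,interpolation=cv2.INTER_CUBIC))
E
```

```text
(no output)
```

View pics/top0c.png

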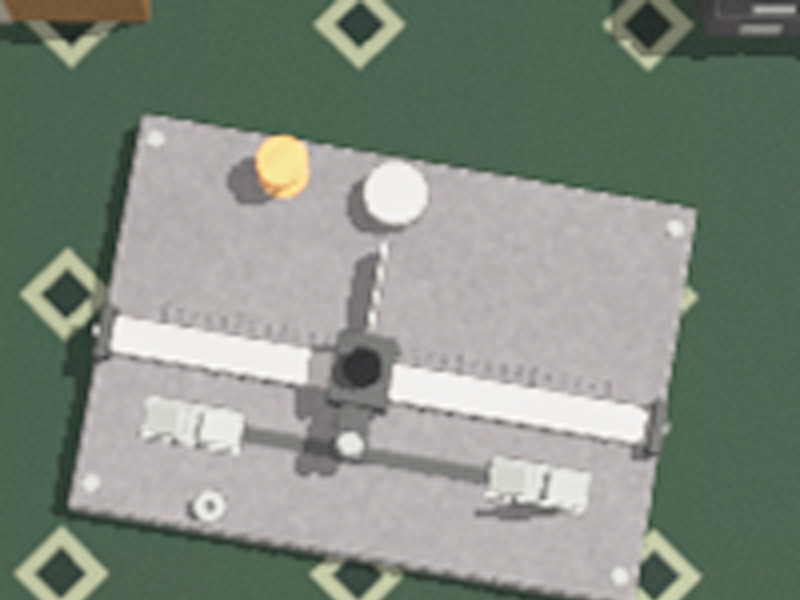

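View pics/side0c.png

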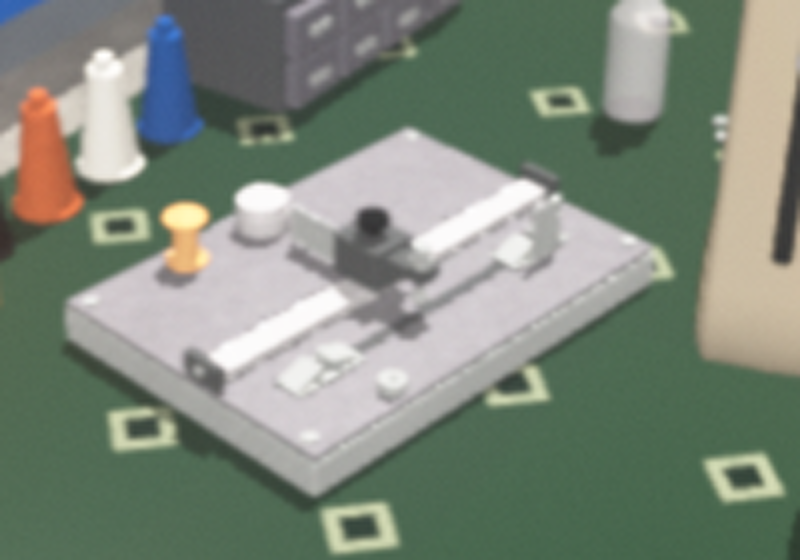

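The flagged stop is on the right: the notch is at about (366,271) in the top picture, and the flag plate stands at about (356,228) in the side picture. The plain stop is on the left, near (277,256), and the guide is mid-rail at (320,241). I'll approach the guide's left (+y) face with the fingers shut.

>>> jog_arm --moves '[{"fingers": 1, "slide": [33, -22, 0], "angular": [0, 0, -6]}, {"fingers": 1, "slide": [66, -44, 0], "angular": [0, 0, -12]}, {"fingers": 1, "slide": [99, -66, 0], "angular": [0, 0, -18]}, {"fingers": 1, "slide": [132, -88, 0], "angular": [0, 0, -24]}, {"fingers": 1, "slide": [165, -110, 0], "angular": [0, 0, -30]}, {"fingers": 1, "slide": [198, -132, 0], "angular": [0, 0, -36]}, {"fingers": 1, "slide": [231, -154, 0], "angular": [0, 0, -42]}, {"fingers": 1, "slide": [264, -176, 0], "angular": [0, 0, -48]}, {"fingers": 1, "slide": [297, -198, 0], "angular": [0, 0, -54]}, {"fingers": 1, "slide": [330, -220, 0], "angular": [0, 0, -54]}]'

```text
clock: 2.23
tcp_pos: [0.4532, -0.1718, 0.2426]
orientation: [0.0, 0.764, 0.645, 0.0]
wrist_force: [0.8, -0.9, -0.9]
finger_gap: 0.0001
grip_force: 0.0
```

```bash
cat >> h.py <<'E'
from scipy.spatial.transform import Rotation as R
def rel(target):  # world target -> slide mm in tool axes
    s=get_state(); q=s["orientation"]; M=R.from_quat([q[1],q[2],q[3],q[0]]).as_matrix()
    return np.round(M.T@(np.array(target)-s["tcp_pos"])*1000,1), M
E
python3 - <<'E'
from h import *
np.set_printoptions(precision=4,suppress=True)
p=read_camera("top"); c=lambda x,y:atz(p,(230+x/4,150+y/4),.052)[:2]
q=lambda x,y,z:atz(p,(230+x/4,150+y/4),z)[:2]
# rail edges and tray edges
for a,b,z in[((113,320),(645,408),.052),((113,350),(645,440),.052),((145,115),(695,210),.04),((70,510),(635,600),.04)]:
    A,B=q(*a,z),q(*b,z); d=A-B; print(A,B,np.degrees(np.arctan2(-d[0],d[1])))
print("notch",q(545,485,.05),"button",q(361,367,.112),"pinhead",q(349,444,.108))
print(rel([0,0,0])[1],get_state()["tcp_pos"],get_state()["clock"])
yaw=np.radians(9.6);u=np.array([np.sin(yaw),np.cos(yaw)])
t=np.array([.572,-.003])+.055*u; print(t,rel([*t,.242]))
E
```

```text
[0.6102 0.1779] [ 0.5476 -0.2102] -9.156766189693176
[0.588  0.1775] [ 0.5242 -0.2099] -9.35179118803022
[0.7662 0.1579] [ 0.6966 -0.2502] -9.68195946213817
[0.4719 0.2079] [ 0.4089 -0.203 ] -8.714886037908938
notch [ 0.4912 -0.1374] button [ 0.5687 -0.0029] pinhead [0.5146 0.0052]
[[ 0.1647  0.9863  0.0029]
 [ 0.9863 -0.1648  0.0036]
 [ 0.004   0.0022 -1.    ]] [ 0.4558 -0.166   0.2427] 2.2833
[0.5812 0.0512] (array([234.9,  87.8,   1.8]), array([[ 0.1647,  0.9863,  0.0029],
       [ 0.9863, -0.1648,  0.0036],
       [ 0.004 ,  0.0022, -1.    ]]))
```

>>> jog_arm --moves '[{"fingers": 1, "slide": [38, 14, 0]}, {"fingers": 1, "slide": [76, 28, 0]}, {"fingers": 1, "slide": [114, 42, 0]}, {"fingers": 1, "slide": [152, 56, 0]}, {"fingers": 1, "slide": [190, 70, 0]}, {"fingers": 1, "slide": [228, 84, 0]}, {"fingers": 1, "slide": [242, 90, 25]}, {"fingers": 1, "slide": [242, 90, 60]}, {"fingers": 1, "slide": [242, 90, 95]}, {"fingers": 1, "slide": [242, 90, 110]}]'

```text
schema error: expected keys fingers, slide, angular
```

```bash
python3 - <<'E'
from h import *
np.set_printoptions(precision=4,suppress=True)
a,b=read_camera("top"),read_camera("side")
A=a["color"][150:300,230:430];B=b["color"][170:320,220:420]
cv2.imwrite("pics/c1.png",np.hstack([cv2.resize(x,(400,300),interpolation=cv2.INTER_CUBIC) for x in(A,B)])[:,:,::-1])
s=get_state();print(s["tcp_pos"],s["orientation"],s["wrist_force"],s["clock"])
E
```

```text
[ 0.4536 -0.1711  0.2424] [0.0002 0.7636 0.6457 0.0001] [-0.1821  0.0765  0.1877] 2.3833
```

View pics/c1.png

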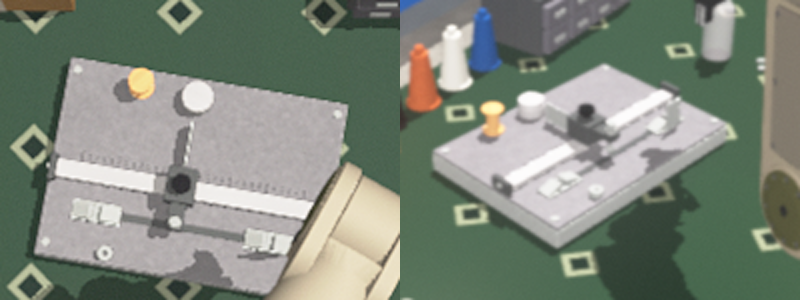

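The call was refused, because every row needs all three keys. The picture shows the scene unchanged: the guide is at (180,183) in the left half and the arm is at the lower right. I'll resend it.

>>> jog_arm --moves '[{"fingers": 1, "slide": [38, 14, 0], "angular": [0, 0, 0]}, {"fingers": 1, "slide": [76, 28, 0], "angular": [0, 0, 0]}, {"fingers": 1, "slide": [114, 42, 0], "angular": [0, 0, 0]}, {"fingers": 1, "slide": [152, 56, 0], "angular": [0, 0, 0]}, {"fingers": 1, "slide": [190, 70, 0], "angular": [0, 0, 0]}, {"fingers": 1, "slide": [228, 84, 0], "angular": [0, 0, 0]}, {"fingers": 1, "slide": [242, 90, 25], "angular": [0, 0, 0]}, {"fingers": 1, "slide": [242, 90, 60], "angular": [0, 0, 0]}, {"fingers": 1, "slide": [242, 90, 95], "angular": [0, 0, 0]}, {"fingers": 1, "slide": [242, 90, 110], "angular": [0, 0, 0]}]'

```text
clock: 3.22
tcp_pos: [0.5805, 0.0484, 0.1275]
orientation: [-0.002, 0.766, 0.643, -0.002]
wrist_force: [-0.8, 0.3, 0.0]
finger_gap: -0.0002
grip_force: 0.0
```

```bash
python3 - <<'E'
from h import *
np.set_printoptions(precision=4,suppress=True)
a,b=read_camera("top"),read_camera("side")
A=a["color"][150:300,230:430];B=b["color"][170:320,220:420]
cv2.imwrite("pics/c2.png",np.hstack([cv2.resize(x,(400,300),interpolation=cv2.INTER_CUBIC) for x in(A,B)])[:,:,::-1])
s=get_state();print(s["tcp_pos"],s["orientation"],s["wrist_force"],s["clock"])
E
```

```text
[0.5801 0.0481 0.1284] [-0.0024  0.766   0.6428 -0.0029] [-0.847   0.3479 -0.2326] 3.3167
```

View pics/c2.png

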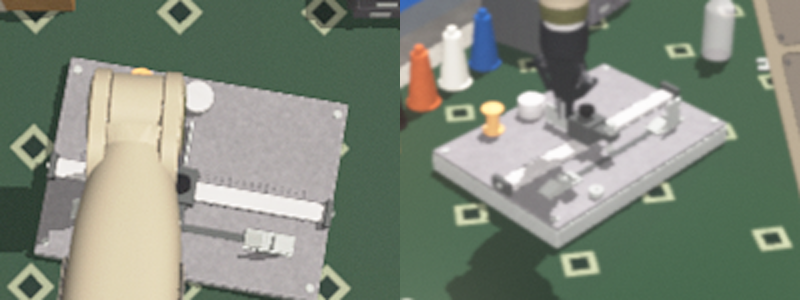

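Shut fingers are seen beside the block's left face (about (565,110) in the right half). I'll descend, then push.

>>> jog_arm --moves '[{"fingers": 1, "slide": [0, 0, 25], "angular": [0, 0, 0]}, {"fingers": 1, "slide": [0, 0, 45], "angular": [0, 0, 0]}, {"fingers": 1, "slide": [0, 0, 51], "angular": [0, 0, 0]}, {"fingers": 1, "slide": [-6, 0, 51], "angular": [0, 0, 0]}, {"fingers": 1, "slide": [-12, 0, 51], "angular": [0, 0, 0]}, {"fingers": 1, "slide": [-18, 0, 51], "angular": [0, 0, 0]}, {"fingers": 1, "slide": [-24, 0, 51], "angular": [0, 0, 0]}, {"fingers": 1, "slide": [-30, 0, 51], "angular": [0, 0, 0]}, {"fingers": 1, "slide": [-36, 0, 51], "angular": [0, 0, 0]}, {"fingers": 1, "slide": [-42, 0, 51], "angular": [0, 0, 0]}]'

```text
clock: 4.15
tcp_pos: [0.5764, 0.0075, 0.0822]
orientation: [0.001, 0.765, 0.644, 0.001]
wrist_force: [1.9, 2.4, 1.5]
finger_gap: -0.0001
grip_force: 1.5
```

```bash
cat >> h.py <<'E'
U=np.array([np.sin(np.radians(9.2)),np.cos(np.radians(9.2)),0])
def rep():
    np.set_printoptions(precision=4,suppress=True)
    s=get_state();print(s["clock"],"tcp",s["tcp_pos"],"along",(s["tcp_pos"]-[.572,-.007,0])@U,"F",s["wrist_force"],"Fu",s["wrist_force"]@U)
    for n in("top","side"):
        p=read_camera(n)
        for t,z in(("lock_top",.112),("guide_pin",.04),("flag_stop",.04)):
            r=tip_of(t,p)[:1]
            for d in r: w=atz(p,d["point"],z);print(n,t,round(d["p"],2),np.round(d["point"],1),w,"along",round(float((w-[.572,-.007,0])@U),4))
E
python3 -c "from h import *;rep()"
```

```text
4.15 tcp [0.5764 0.0075 0.0822] along 0.015037568676788201 F [1.908  2.4217 1.5445] Fu 2.6955940242749095
top flag_stop 0.6 [368.1 268.9] [ 0.4989 -0.1437  0.04  ] along -0.1466
side lock_top 0.46 [315.  265.7] [0.4352 0.1885 0.112 ] along 0.1711
side guide_pin 0.78 [328.9 245.5] [ 0.5147 -0.0124  0.04  ] along -0.0144
side flag_stop 0.7 [350.1 231.6] [ 0.5011 -0.1268  0.04  ] along -0.1296
```

>>> jog_arm --moves '[{"fingers": 1, "slide": [-8, 0, 0], "angular": [0, 0, 0]}, {"fingers": 1, "slide": [-16, 0, 0], "angular": [0, 0, 0]}, {"fingers": 1, "slide": [-24, 0, 0], "angular": [0, 0, 0]}, {"fingers": 1, "slide": [-32, 0, 0], "angular": [0, 0, 0]}, {"fingers": 1, "slide": [-40, 0, 0], "angular": [0, 0, 0]}, {"fingers": 1, "slide": [-48, 0, 0], "angular": [0, 0, 0]}, {"fingers": 1, "slide": [-56, 0, 0], "angular": [0, 0, 0]}, {"fingers": 1, "slide": [-62, 0, 0], "angular": [0, 0, 0]}, {"fingers": 1, "slide": [-66, 0, 0], "angular": [0, 0, 0]}, {"fingers": 1, "slide": [-68, 0, 0], "angular": [0, 0, 0]}]'

```text
clock: 5.38
tcp_pos: [0.5636, -0.0598, 0.0812]
orientation: [-0.0, 0.766, 0.643, -0.0]
wrist_force: [0.5, 2.7, -1.6]
finger_gap: -0.0
grip_force: 1.3
```

```bash
python3 -c "from h import *;rep()"
```

```text
5.3833 tcp [ 0.5636 -0.0598  0.0812] along -0.05345504864560168 F [ 0.5157  2.6569 -1.5932] Fu 2.7051898115178266
top guide_pin 0.19 [183.9 217.4] [0.6483 0.3987 0.04  ] along 0.4127
top flag_stop 0.63 [366.2 270.3] [ 0.4948 -0.1381  0.04  ] along -0.1417
side flag_stop 0.52 [348.9 229. ] [ 0.5132 -0.1388  0.04  ] along -0.1395
```

>>> jog_arm --moves '[{"fingers": 1, "slide": [-5, 0, 0], "angular": [0, 0, 0]}, {"fingers": 1, "slide": [-10, 0, 0], "angular": [0, 0, 0]}, {"fingers": 1, "slide": [-15, 0, 0], "angular": [0, 0, 0]}, {"fingers": 1, "slide": [-20, 0, 0], "angular": [0, 0, 0]}, {"fingers": 1, "slide": [-25, 0, 0], "angular": [0, 0, 0]}, {"fingers": 1, "slide": [-28, 0, 0], "angular": [0, 0, 0]}, {"fingers": 1, "slide": [-30, 0, 0], "angular": [0, 0, 0]}]'

```text
clock: 6.37
tcp_pos: [0.559, -0.0884, 0.0815]
orientation: [-0.0, 0.765, 0.644, 0.001]
wrist_force: [0.6, 6.4, 3.0]
finger_gap: -0.0002
grip_force: 3.1
```

>>> jog_arm --moves '[{"fingers": 1, "slide": [-2, 0, 0], "angular": [0, 0, 0]}, {"fingers": 1, "slide": [-4, 0, 0], "angular": [0, 0, 0]}, {"fingers": 1, "slide": [-6, 0, 0], "angular": [0, 0, 0]}]'

```text
clock: 6.62
tcp_pos: [0.5581, -0.0939, 0.0815]
orientation: [-0.0, 0.765, 0.644, 0.001]
wrist_force: [1.6, 6.0, 1.4]
finger_gap: -0.0001
grip_force: 3.2
```

>>> jog_arm --moves '[{"fingers": 1, "slide": [-1.5, 0, 0], "angular": [0, 0, 0]}, {"fingers": 1, "slide": [-3, 0, 0], "angular": [0, 0, 0]}]'

```text
clock: 6.78
tcp_pos: [0.5575, -0.0973, 0.0815]
orientation: [-0.0, 0.765, 0.644, 0.001]
wrist_force: [1.5, 4.3, 1.8]
finger_gap: -0.0003
grip_force: 2.0
```

>>> jog_arm --moves '[{"fingers": 1, "slide": [-1, 0, 0], "angular": [0, 0, 0]}, {"fingers": 1, "slide": [-2, 0, 0], "angular": [0, 0, 0]}]'

```text
clock: 6.95
tcp_pos: [0.557, -0.0999, 0.0814]
orientation: [0.0, 0.765, 0.643, -0.0]
wrist_force: [1.2, 1.3, 0.2]
finger_gap: -0.0003
grip_force: 0.9
```

>>> jog_arm --moves '[{"fingers": 1, "slide": [-0.7, 0, 0], "angular": [0, 0, 0]}, {"fingers": 1, "slide": [-1.5, 0, 0], "angular": [0, 0, 0]}]'

```text
clock: 7.12
tcp_pos: [0.5563, -0.1015, 0.0811]
orientation: [0.0, 0.766, 0.643, -0.001]
wrist_force: [-0.2, 0.2, -0.1]
finger_gap: -0.0
grip_force: 0.2
```

```bash
python3 -c "
from h import *
rep();p=read_camera('side');q=read_camera('top')
cv2.imwrite('pics/c3.png',np.hstack([cv2.resize(x,(400,400),interpolation=cv2.INTER_CUBIC) for x in(p['color'][190:270,300:380],q['color'][220:300,310:390])])[:,:,::-1])"
```

```text
7.1167 tcp [ 0.5563 -0.1015  0.0811] along -0.09578504939913127 F [-0.2388  0.156  -0.0745] Fu 0.11579852026977228
top lock_top 0.38 [473.1 250. ] [ 0.5477 -0.432   0.112 ] along -0.4234
side lock_top 0.23 [286.8 226.2] [0.6322 0.0629 0.112 ] along 0.0786
side guide_pin 0.57 [352.  233.9] [ 0.4882 -0.118   0.04  ] along -0.123
side flag_stop 0.63 [351.4 230.2] [ 0.502  -0.1372  0.04  ] along -0.1397
```

View pics/c3.png

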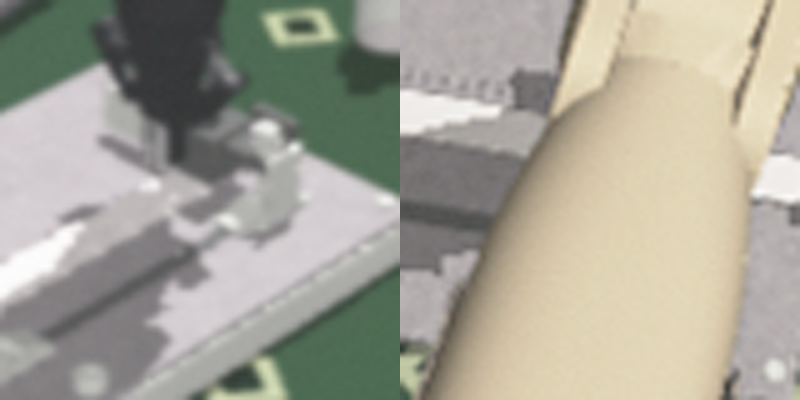

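The pin head (265,130 in the left half) sits beside the flag plate, and the force has dropped to 0, so the guide looks to have snapped ahead of the fingers. I'll probe gently to check that it is held.

>>> jog_arm --moves '[{"fingers": 1, "slide": [-0.8, 0, 0], "angular": [0, 0, 0]}, {"fingers": 1, "slide": [-1.5, 0, 0], "angular": [0, 0, 0]}]'

```text
clock: 7.78
tcp_pos: [0.5564, -0.1024, 0.0813]
orientation: [0.0, 0.765, 0.644, -0.0]
wrist_force: [0.1, -0.4, -0.6]
finger_gap: 0.0001
grip_force: 0.0
```

>>> jog_arm --moves '[{"fingers": 1, "slide": [-0.5, 0, 0], "angular": [0, 0, 0]}, {"fingers": 1, "slide": [-1, 0, 0], "angular": [0, 0, 0]}]'

```text
clock: 7.95
tcp_pos: [0.5562, -0.1034, 0.0813]
orientation: [0.0, 0.765, 0.644, -0.0]
wrist_force: [0.4, 0.3, 0.7]
finger_gap: 0.0002
grip_force: 0.0
```

>>> jog_arm --moves '[{"fingers": 1, "slide": [8, 0, 0], "angular": [0, 0, 0]}, {"fingers": 1, "slide": [20, 0, 0], "angular": [0, 0, 0]}, {"fingers": 1, "slide": [30, 0, -30], "angular": [0, 0, 0]}, {"fingers": 1, "slide": [50, 0, -60], "angular": [0, 0, 0]}, {"fingers": 1, "slide": [80, 0, -75], "angular": [0, 0, 0]}, {"fingers": 1, "slide": [115, 0, -80], "angular": [0, 0, 0]}, {"fingers": 1, "slide": [150, 0, -80], "angular": [0, 0, 0]}, {"fingers": 1, "slide": [170, 0, -80], "angular": [0, 0, 0]}, {"fingers": 1, "slide": [170, 0, -80], "angular": [0, 0, 0]}]'

```text
clock: 8.7
tcp_pos: [0.5856, 0.0693, 0.1616]
orientation: [-0.0, 0.764, 0.646, 0.001]
wrist_force: [1.3, -0.5, 0.1]
finger_gap: -0.0
grip_force: 0.0
```

```bash
python3 -c "
from h import *
rep();p=read_camera('side');q=read_camera('top')
cv2.imwrite('pics/c4.png',np.hstack([cv2.resize(x,(400,400),interpolation=cv2.INTER_CUBIC) for x in(p['color'][190:270,300:380],q['color'][220:300,310:390])])[:,:,::-1])
k=np.array(q['color'])[220:300,310:390].max(2)<45
n,l,st,c=cv2.connectedComponentsWithStats(k.astype(np.uint8))
for i in range(1,n):
  if st[i,4]>8: w=atz(q,c[i]+[310,220],.112);print(st[i],c[i]+[310,220],w)"
```

```text
8.7 tcp [0.5856 0.0693 0.1616] along 0.07751050184694963 F [ 1.3036 -0.5071  0.1385] Fu -0.29217646963354305
top lock_top 0.57 [366.8 251.7] [ 0.5412 -0.1339  0.112 ] along -0.1302
top guide_pin 0.82 [365.6 267.7] [ 0.5024 -0.1364  0.04  ] along -0.1388
top flag_stop 0.52 [368.1 270.4] [ 0.4946 -0.1436  0.04  ] along -0.1473
side lock_top 0.38 [340.7 210. ] [ 0.5436 -0.128   0.112 ] along -0.124
side guide_pin 0.92 [351.7 233.1] [ 0.4916 -0.1218  0.04  ] along -0.1262
side flag_stop 0.48 [349.8 230.5] [ 0.5056 -0.1323  0.04  ] along -0.1343
```

View pics/c4.png

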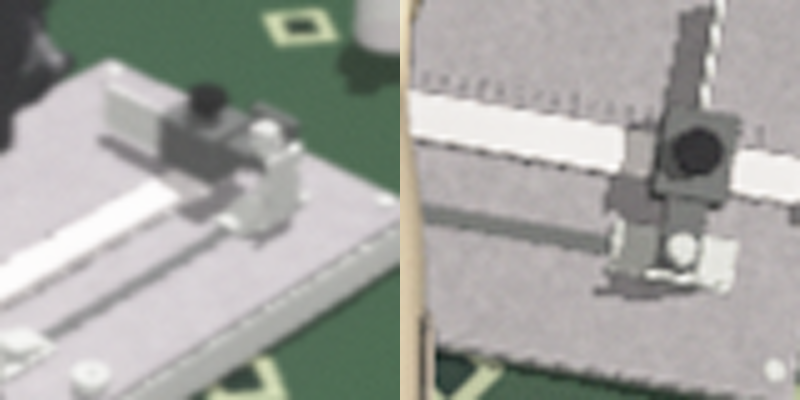

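The pin head (683,248 in the right half) sits mid-strip (610–738) once parallax is allowed for, so the guide is in the flagged notch. The button is at (697,151), which is about (0.545, -0.140) in the world. Next I'll move over it.

>>> jog_arm --moves '[{"fingers": 1, "slide": [-35, -1, 0], "angular": [0, 0, 0]}, {"fingers": 1, "slide": [-70, -2, 0], "angular": [0, 0, 0]}, {"fingers": 1, "slide": [-105, -3, 0], "angular": [0, 0, 0]}, {"fingers": 1, "slide": [-140, -4, 0], "angular": [0, 0, 0]}, {"fingers": 1, "slide": [-175, -5, 0], "angular": [0, 0, 0]}, {"fingers": 1, "slide": [-205, -6, 0], "angular": [0, 0, 0]}, {"fingers": 1, "slide": [-213, -6, 0], "angular": [0, 0, 0]}, {"fingers": 1, "slide": [-213, -6, 15], "angular": [0, 0, 0]}, {"fingers": 1, "slide": [-213, -6, 28], "angular": [0, 0, 0]}, {"fingers": 1, "slide": [-213, -6, 30], "angular": [0, 0, 0]}]'

```text
clock: 10.03
tcp_pos: [0.5414, -0.1446, 0.1293]
orientation: [-0.002, 0.766, 0.643, -0.001]
wrist_force: [-0.0, 0.2, 0.5]
finger_gap: -0.0001
grip_force: 0.0
```

```bash
python3 -c "
from h import *
p=read_camera('side');q=read_camera('top');s=get_state();print(s['tcp_pos'],s['wrist_force'],s['orientation'])
print(atz(q,(369.4,250.2),.112),atz(p,(341.6,209.4),.112))
cv2.imwrite('pics/c5.png',cv2.resize(p['color'][180:260,300:380],(560,560),interpolation=cv2.INTER_CUBIC)[:,:,::-1])"
```

```text
[ 0.54225152 -0.14433393  0.13074687] [0.6821182  0.01510171 0.08503272] [-8.11661838e-04  7.65478796e-01  6.43460499e-01 -3.73456390e-04]
[ 0.54549904 -0.14120148  0.112     ] [ 0.54321595 -0.13330224  0.112     ]
```

View pics/c5.png

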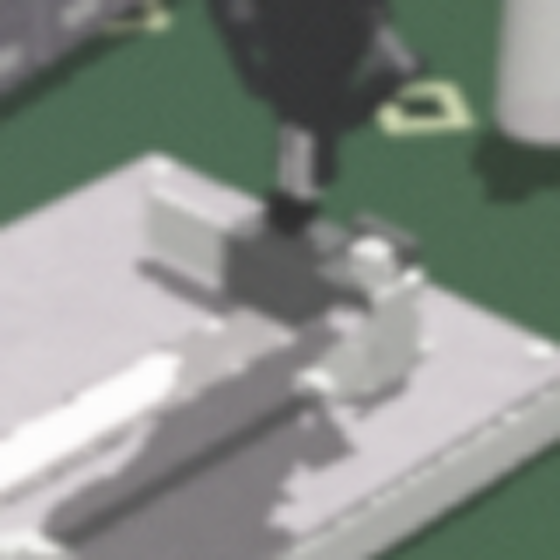

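The fingertips (300,190) are over the black button (290,212), about 4 mm too far to the right. I'll shift slightly and then press.

>>> jog_arm --moves '[{"fingers": 1, "slide": [3, 2, 0], "angular": [0, 0, 0]}, {"fingers": 1, "slide": [4, 3, 3], "angular": [0, 0, 0]}, {"fingers": 1, "slide": [4, 3, 6], "angular": [0, 0, 0]}, {"fingers": 1, "slide": [4, 3, 8], "angular": [0, 0, 0]}, {"fingers": 1, "slide": [4, 3, 10], "angular": [0, 0, 0]}, {"fingers": 1, "slide": [4, 3, 10], "angular": [0, 0, 0]}]'

```text
clock: 10.63
tcp_pos: [0.5467, -0.141, 0.1213]
orientation: [0.0, 0.765, 0.644, 0.0]
wrist_force: [0.2, -0.5, 0.8]
finger_gap: 0.0
grip_force: 0.0
```

>>> jog_arm --moves '[{"fingers": 1, "slide": [0, 0, 1.5], "angular": [0, 0, 0]}, {"fingers": 1, "slide": [0, 0, 3], "angular": [0, 0, 0]}, {"fingers": 1, "slide": [0, 0, 3], "angular": [0, 0, 0]}]'

```text
clock: 10.88
tcp_pos: [0.5467, -0.1411, 0.1183]
orientation: [0.0, 0.765, 0.644, 0.0]
wrist_force: [0.9, 1.5, 2.1]
finger_gap: -0.0004
grip_force: 1.1
```

>>> jog_arm --moves '[{"fingers": 1, "slide": [0, 0, 1], "angular": [0, 0, 0]}, {"fingers": 1, "slide": [0, 0, 2], "angular": [0, 0, 0]}, {"fingers": 1, "slide": [0, 0, 2], "angular": [0, 0, 0]}]'

```text
clock: 11.13
tcp_pos: [0.5467, -0.1411, 0.1163]
orientation: [0.0, 0.765, 0.644, 0.0]
wrist_force: [0.9, 1.4, 3.7]
finger_gap: 0.0
grip_force: 1.3
```

>>> jog_arm --moves '[{"fingers": 1, "slide": [0, 0, 1], "angular": [0, 0, 0]}, {"fingers": 1, "slide": [0, 0, 2], "angular": [0, 0, 0]}, {"fingers": 1, "slide": [0, 0, 2], "angular": [0, 0, 0]}]'

```text
clock: 11.38
tcp_pos: [0.5468, -0.1411, 0.1159]
orientation: [0.001, 0.765, 0.644, 0.0]
wrist_force: [-3.1, 3.9, 12.9]
finger_gap: 0.0003
grip_force: 6.7
```

>>> jog_arm --moves '[{"fingers": 1, "slide": [0, 0, 1], "angular": [0, 0, 0]}, {"fingers": 1, "slide": [0, 0, 2], "angular": [0, 0, 0]}, {"fingers": 1, "slide": [0, 0, 2], "angular": [0, 0, 0]}]'

```text
clock: 11.63
tcp_pos: [0.5469, -0.1412, 0.1158]
orientation: [0.001, 0.765, 0.644, 0.001]
wrist_force: [-6.8, 4.6, 25.2]
finger_gap: -0.0
grip_force: 12.5
```

The button has bottomed out: TCP z stopped at 0.1158 (0.116 expected) with 25 N. I'll retract straight up and check.

>>> jog_arm --moves '[{"fingers": 1, "slide": [0, 0, -4], "angular": [0, 0, 0]}, {"fingers": 1, "slide": [0, 0, -20], "angular": [0, 0, 0]}, {"fingers": 1, "slide": [0, 0, -50], "angular": [0, 0, 0]}, {"fingers": 1, "slide": [30, 0, -80], "angular": [0, 0, 0]}, {"fingers": 1, "slide": [70, 0, -80], "angular": [0, 0, 0]}, {"fingers": 1, "slide": [110, 0, -80], "angular": [0, 0, 0]}, {"fingers": 1, "slide": [150, 0, -80], "angular": [0, 0, 0]}, {"fingers": 1, "slide": [190, 0, -80], "angular": [0, 0, 0]}, {"fingers": 1, "slide": [210, 0, -80], "angular": [0, 0, 0]}, {"fingers": 1, "slide": [210, 0, -80], "angular": [0, 0, 0]}]'

```text
clock: 12.47
tcp_pos: [0.5826, 0.0695, 0.1915]
orientation: [-0.0, 0.764, 0.646, -0.0]
wrist_force: [-0.0, -0.4, -0.4]
finger_gap: 0.0002
grip_force: 0.0
```

```bash
python3 -c "
from h import *
rep();p=read_camera('side');q=read_camera('top')
cv2.imwrite('pics/c6.png',np.hstack([cv2.resize(x,(400,400),interpolation=cv2.INTER_CUBIC) for x in(p['color'][190:270,300:380],q['color'][220:300,310:390])])[:,:,::-1])"
```

```text
12.4667 tcp [0.5826 0.0695 0.1915] along 0.07719302499713467 F [-0.0174 -0.3994 -0.4356] Fu -0.39701889080356756
top lock_top 0.39 [368.3 248.4] [ 0.5506 -0.1381  0.112 ] along -0.1329
top guide_pin 0.76 [361.  270.5] [ 0.4941 -0.1229  0.04  ] along -0.1269
top flag_stop 0.46 [364.2 269.9] [ 0.496  -0.1323  0.04  ] along -0.1358
side lock_top 0.51 [341.6 212.6] [ 0.5318 -0.1149  0.112 ] along -0.113
side guide_pin 0.6 [355.5 233.5] [ 0.4796 -0.1272  0.04  ] along -0.1334
side flag_stop 0.7 [350.9 231.4] [ 0.4995 -0.1295  0.04  ] along -0.1325
```

View pics/c6.png

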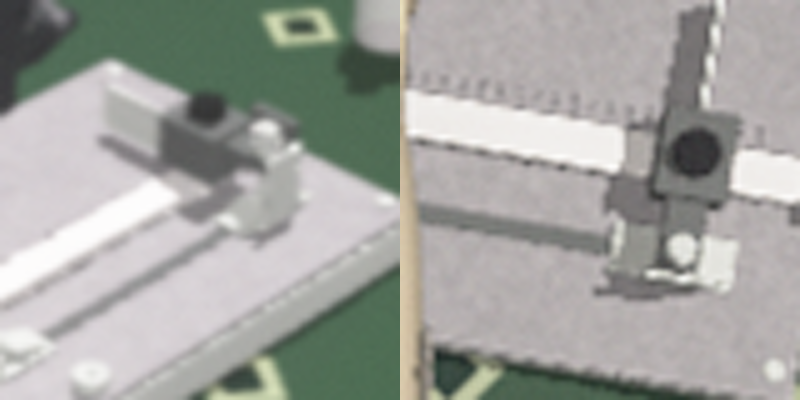

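The guide hasn't moved from the notch (pin head still at (683,248)), and the button is visibly lower (its top has gone from row 83 to about row 91 in the side view). I'm handing in.

```bash
python3 -c "
from workcell import *
print(hand_in())"
```

```text
the job is handed in; nothing more can be done
None
```

The guide was pushed into the flagged stop's notch, then locked by pressing the button fully down, and the job was handed in at about 13 s with the robot touching nothing.

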